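# Fold away the sheet support arm

## Robot

A 7-joint arm with a two-finger parallel gripper is mounted at the origin on the work surface; the furniture and walls round the work are solid. World frame = base frame: x ahead of the robot, y to its left, z up, the work surface at z = 0. Lengths are in m, angles in rad, forces in N, time in s.
With the tool pointing down it reaches from about 0.425 to 0.875 m from the base axis. Payload 4.7 kg.
Tool frame: the origin (TCP) lies midway between the tips of the shut fingers; the grasp point (between the pads) lies ctrl.grasp_offset behind it (ctrl.grasp_offset is the distance from the TCP to the grasp point, in m); z points along the fingers, y is the line along which they close (so a half turn about z gives the same grasp; the last joint's range is limited). The gripper opens to 87 mm and grips with 3 to 60 N. Pads are 19 mm wide; open, the fingers measure 117 mm over their backs; the gripper's body (75 mm by 190 mm) begins 51 mm behind the grasp point.
Start: joints at [1.269, 0.321, -0.07, 1.45, 0.023, 1.371, -0.057], TCP at [0.202, -0.618, 0.223] pointing down, gripper open.
Joint ranges: [-2.86, 2.86], [-0.3, 2.09], [-1.38, 1.24], [0.06, 2.45], [-1.56, 4.7], [0.09, 2.05], [-2.69, 2.69]. Speed limits (rad/s): [2.57, 2.57, 3.14, 3.14, 3.14, 3.14, 3.14].

## Interface

Orientations are given as a rotation vector (axis times angle).
In Python, from bench import ctrl gives the robot as it stands. The module is installed in compiled form; this text tells all that it offers.
- The arm moves only by the tool jog_arm, never from a script. Its argument "moves" is one flat list of numbers, 7 for each row, row after row: the shift along the tool's x, y, z in units of 30 cm (1.0 is 30 cm), then the turn, a rotation vector about the tool's x, y, z in units of 60 degrees (1.0 is 60 degrees), then the gripper's target within -1 to 1 (fully open at 1, half-way at 0, shut at -1). In form: [x, y, z, wx, wy, wz, fingers, x, y, z, wx, wy, wz, fingers, ...]. A call has exactly 8 rows; each row is the pose to reach, as a shift and turn from the pose commanded when the call began, along the tool's axes at that moment; what a row does not reach only later rows make up. A row lasts 1/8 s, in which the tool goes at most 62.5 mm and 10.7 degrees, less where a joint would pass 70% of its speed; a pose out of reach is approached as far as the arm can. A call with a number of a shift or a turn outside -1 to 1 is refused whole. A call with a gripper value outside its range is refused whole. The fingers move at their own pace and stop on an object; "newtons" is the grip in N (left out, the last holds). Time passes only in rows, so rows that repeat a pose let the fingers close, or fill a call up. It gives the time, the measured TCP pose, the force, the opening and the grip force at its end, in the units of the state.
- ctrl.get_state(): the state, without advancing time (a new reading comes with each control period).
- ctrl.get_image(name): name is "scene" or "top"; returns a dict with "pixels" (420x560x3 uint8, red, green, blue), "fx", "fy", "cx", "cy" (pixels), "xyz" and "rotation" of the camera in the world. Camera axes: x right, y up, looking along -z (the intrinsics and any distortion apply to the point x, -y, -z); pixel columns grow to the right and rows downward; lengths in m; the calibration is good to about 2 mm. A picture is of the moment at which its call begins. There is no depth.
- ctrl.close_job(): hands the job in; it is judged then, once.
The state is a dict: "time": time; "joint_positions": joint angles; "qd": joint speeds; "joint_torque": joint torques, N m; "position": TCP position; "tool_rot": TCP orientation; "ft_force": force on the tool from outside, world axes, zero at the start; "torque": the same for the moment, N m; "grip_width": opening from 0.0 (shut) to 1.0 (fully open); "grip_force": force on a finger pad.
Only numpy, scipy, OpenCV 4.12 (cv2) and the standard library are available. Lean on these libraries where they do the work, as an engineer would, in place of code of your own. Each camera call takes 0.05 s, during which the arm holds its last target. There are 200 camera calls.

## Task

Fold away the jointed aluminium support arm on the bench, one leaf at a time: with the main leaf still swung out, first fold the short end leaf all the way back over the main leaf, then swing the folded pair home until both leaves lie in line on top of the dark mounting bar. Leave the oil bottle where it stands, and let go of the arm.

Things in the scene. Friction and masses are not known exactly. Their poses are not given: they have to be found in the camera images.
- pivot (a point): point on the vertical pivot axis that joins the main leaf to the mounting bar, 16 mm above the bench (top face of the main leaf). The mounting bar is a dark steel flat 34 x 210 x 8 mm screwed to the bench; its y axis runs along the bar and the bar reaches 30 mm beyond the pivot towards its own +y and 180 mm towards its own -y, which is roughly to the robot's right (about parallel to the far bench edge). The point's axes are the bar's axes, z up
- elbow_knob_mid (a point): centre of the black upright knob at the elbow, 22 mm diameter and 37 mm tall (25 to 62 mm above the bench), 140 mm from the pivot. It stands on the axis of the hinge that joins the end leaf to the main leaf, is carried by the main leaf and turns freely about its own pin, so it can be gripped while the arm swings. The position is its middle, 43.5 mm above the bench
- end_knob_mid (a point): centre of an identical black knob (22 mm diameter, 25 to 62 mm above the bench, freely turning) on the outer end of the end leaf, 100 mm from the elbow axis; the position is its middle, 43.5 mm above the bench
- main_leaf (a joint): angle in rad between the main leaf (aluminium flat, 26 mm wide, 140 mm between axes, 10 to 16 mm above the bench) and the mounting bar: 0 = home, lying over the bar, pointing to the bar's -y, at a stop; it grows as the leaf opens clockwise seen from above (towards the robot), to 1.7. Stays where it is left; it takes about 2 N at the elbow knob to move
- tip_leaf (a joint): angle in rad between the end leaf (aluminium flat, 22 mm wide, 100 mm between axes, 18 to 24 mm above the bench) and the main leaf: 0 = folded back over the main leaf, its knob between elbow and pivot, at a stop; it grows as the leaf opens clockwise seen from above, to 2.6. Stays where it is left; it takes about 0.5 N at its knob to move, much less than the main leaf
- bottle_mid (a point): middle of the standing oil bottle, cream with a red pointed cap, 52 mm diameter, 140 mm tall; a bystander, loose
Mind the look-alikes: they are no part of the job. There is more than one size of the part that bears pivot; the job needs the larger.

How it is judged:
By the outcome, as a careful person would: the job done as asked, in the order asked, and still so for the second after the job is handed in, with the robot touching nothing.
It also fails if it takes over 48 s, if anything falls off the work surface, if the arm or the gripper's body presses on something with over 40 N, if the wrist force passes 120 N, or if a joint passes its speed limit or range.

## Working session

There is one attempt and no reset: what is moved stays moved. The work goes in short steps, Python scripts to look and compute and a tool call to move; the robot and the scene stay as the last step left them, time stands still between calls to the robot, and variables do not carry over. Pictures are saved under pics/ and viewed, at most 10 in all, crops included, and the job is handed in when it is done.

Besides the shell and the picture viewer there is one more tool, called after "Emit:" as name(argument=value, ...) on one line, values as JSON. jog_arm: Moves the arm, as the interface text tells. Its arguments: {"type":"object","properties":{"moves":{"type":"array"},"newtons":{"type":"number"}},"required":["moves"]}

```bash
mkdir -p pics
cat > h.py <<'E'
import numpy as np, cv2
from bench import ctrl
def snap(n,f):
    d=ctrl.get_image(n); cv2.imwrite(f'pics/{f}.png',cv2.cvtColor(d['pixels'],cv2.COLOR_RGB2BGR)); return d
def ray(d,u,v,z):
    # pixel -> world point at height z
    R=np.array(d['rotation']);
    if R.shape!=(3,3): R=cv2.Rodrigues(R)[0]
    c=np.array([(u-d['cx'])/d['fx'],-(v-d['cy'])/d['fy'],-1]); w=R@c; o=np.array(d['xyz'])
    return o+w*(z-o[2])/w[2]
E
python3 - <<'E'
from h import *
for n in ('scene','top'):
    d=snap(n,n+'0'); print({k:v for k,v in d.items() if k!='pixels'})
print(ctrl.get_state(), ctrl.grasp_offset)
E
```

```text
{'fx': 410.95348915686986, 'fy': 410.95348915686986, 'cx': 276.1946089123295, 'cy': 203.4344891598318, 'xyz': array([-0.59804176,  0.63117546,  0.62448961]), 'rotation': array([ 0.64738847, -1.18315077, -1.86918788])}
{'fx': 520.3636011608265, 'fy': 520.3636011608265, 'cx': 289.79232946216877, 'cy': 208.42320277761297, 'xyz': array([0.07100662, 0.00913942, 1.50192611]), 'rotation': array([ 0.14471046, -0.15993254, -1.55629189])}
{'time': 0.1, 'joint_positions': array([ 1.26910683,  0.32176485, -0.07009585,  1.45153831,  0.02260256,
        1.37077382, -0.05690687]), 'qd': array([-0.00198625, -0.00029476,  0.00172916, -0.00236954,  0.00105167,
        0.00104307, -0.00034928]), 'joint_torque': array([-5.40095789e-04, -4.92572236e+01, -4.06073313e-01, -3.13399029e+01,
       -6.42127404e-02,  3.94756976e-02,  4.65729556e-05]), 'position': array([ 0.20167964, -0.61741482,  0.22156796]), 'tool_rot': array([-3.10086594e+00, -4.93770649e-01,  5.57761568e-04]), 'ft_force': array([ 0.03899179, -0.01282772, -1.44226602]), 'torque': array([0.03183383, 0.02514318, 0.01830811]), 'grip_force': 0.0, 'grip_width': 0.9995964135491796} 0.0187
```

View pics/scene0.png

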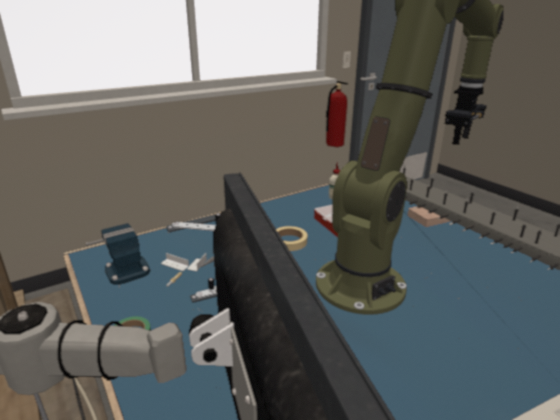

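View pics/top0.png

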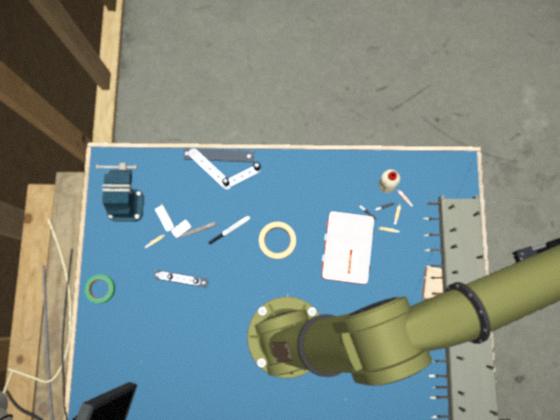

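The larger jointed arm is at about (186–260, 148–188). A smaller look-alike is at (156–207, 270–287). The larger one fits the description, because it has a dark bar parallel to the far edge. The bottle is at (390, 178). I'll confirm this in a crop.

Run:
```python
from h import *
im=cv2.imread('pics/top0.png')[138:208,170:280]
cv2.imwrite('pics/crop0.png',cv2.resize(im,None,fx=7,fy=7,interpolation=cv2.INTER_CUBIC))
```

```text
(no output)
```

View pics/crop0.png

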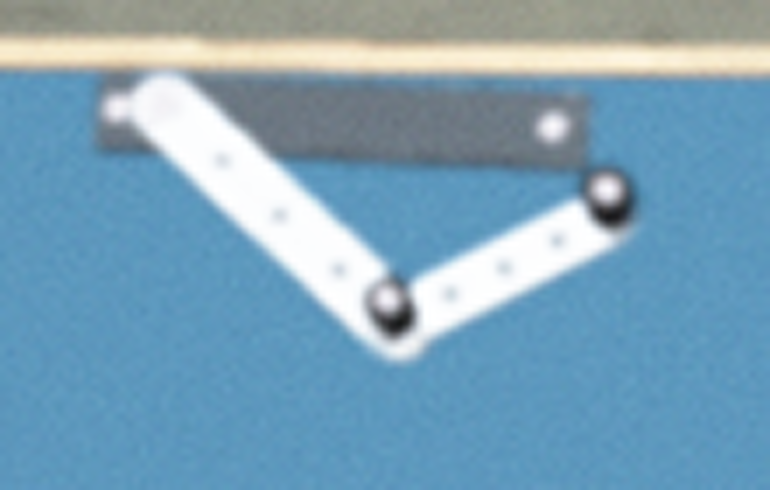

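The crop shows the dark bar, the pivot at crop (165,100), the elbow knob top at (388,300) and the end knob top at (607,190). Next I'll turn these into positions and check them against the given lengths.

Run:
```python
from h import *
d=ctrl.get_image('top')
P=lambda x,y,z: ray(d,170+x/7-.43,138+y/7-.43,z)[:2]
p=P(165,100,.016);e=P(388,300,.062);k=P(607,190,.062)
bl=P(101,112,.008);br=P(587,133,.008)
print('p',p,'e',e,'k',k,'bl',bl,'br',br,'bar',np.linalg.norm(br-bl),np.linalg.norm(e-p),np.linalg.norm(k-e),'bl-p',np.linalg.norm(bl-p))
a=lambda v:np.arctan2(v[1],v[0])
print('bar -y dir',a(br-bl),'main',a(br-bl)-a(e-p),'tip',a(p-e)-a(k-e), 'bottle', ray(d,389,181,.07), 'reach',[np.linalg.norm(q) for q in(p,e,k)])
R=cv2.Rodrigues(np.array(ctrl.get_state()['tool_rot']))[0];print(R.round(3))
```

```text
p [0.53156678 0.28411612] e [0.43367673 0.18138514] k [0.48101429 0.09334055] bl [0.52841586 0.31256594] br [0.52145681 0.10552988] bar 0.20715298763234158 0.14190177695582315 0.09996347142658993 bl-p 0.028623776046701244
bar -y dir -1.6043964213118822 main 0.7276730200186798 tip 1.8870041654442211 bottle [ 0.43500144 -0.28474514  0.07      ] reach [np.float64(0.6027314565056625), np.float64(0.4700809282072876), np.float64(0.4899869442833345)]
[[ 0.951  0.311 -0.001]
 [ 0.311 -0.951  0.001]
 [-0.    -0.001 -1.   ]]
```

Sizes agree with what was given: the leaf measures 142 mm against 140, the end leaf 100 mm, and the bar 207 mm against 210. The main leaf is at about 0.73 rad and the tip leaf at about 1.89 rad. I'm setting out.

Emit:
jog_arm(moves=[0.1,-0.03,0,0,0,-0.1,1,0.23,-0.08,0,0,0,-0.2,1,0.36,-0.12,0,0,0,-0.32,1,0.5,-0.16,0,0,0,-0.44,1,0.63,-0.21,0,0,0,-0.56,1,0.76,-0.25,0,0,0,-0.68,1,0.86,-0.28,0,0,0,-0.77,1,0.9,-0.3,0,0,0,-0.8,1], newtons=20)

```text
time: 1.15
position: [0.433, -0.446, 0.2225]
tool_rot: [-2.628, -1.721, -0.001]
ft_force: [-0.1, -0.3, -1.1]
grip_width: 0.995
grip_force: 0.0
```

```bash
cat >> h.py <<'E'
def go(*ws):
    # ws: (x,y,z,yaw of tool y); print shift/turn in move units from the present pose
    s=ctrl.get_state(); R=cv2.Rodrigues(np.array(s['tool_rot']))[0]; p=np.array(s['position'])
    print('t',s['time'],'p',p.round(4),'yaw',np.arctan2(R[1,1],R[0,1]).round(3),'F',np.round(s['ft_force'],1),'q',np.round(s['joint_positions'],2))
    for x,y,z,a in ws:
        T=np.array([[np.sin(-a),np.cos(a),0],[np.cos(a),np.sin(a),0],[0,0,-1]])
        if abs(np.linalg.det(T)-1)>1e-6: print('det')
        w=cv2.Rodrigues(R.T@T)[0].ravel()
        print((R.T@(np.array([x,y,z])-p)/.3).round(3),(w/(np.pi/3)).round(3))
E
python3 -c "
from h import *
go((.49,-.2,.2,-.2),(.481,.093,.15,.4))"
```

```text
t 1.15 p [ 0.433  -0.446   0.2225] yaw -0.411 F [-0.1 -0.3 -1.1] q [ 1.02  0.28 -0.32  1.52  0.09  1.36  0.28]
[ 0.828 -0.154  0.076] [ 0.    -0.001 -0.202]
[ 1.711 -0.572  0.243] [ 0.    -0.001 -0.775]
```

Emit:
jog_arm(moves=[0.1,-0.02,0,0,0,-0.05,1,0.23,-0.04,0,0,0,-0.12,1,0.35,-0.06,0,0,0,-0.18,1,0.47,-0.08,0,0,0,-0.24,1,0.59,-0.1,0,0,0,-0.3,1,0.71,-0.13,0.03,0,0,-0.36,1,0.8,-0.15,0.06,0,0,-0.4,1,0.83,-0.16,0.08,0,0,-0.4,1])

```text
time: 2.15
position: [0.4879, -0.1992, 0.1981]
tool_rot: [-2.216, -2.227, 0.0]
ft_force: [0.6, -0.5, 0.1]
grip_width: 1.003
grip_force: 0.0
```

```bash
python3 -c "
from h import *
go((.481,.093,.15,.4))"
```

```text
t 2.15 p [ 0.4879 -0.1992  0.1981] yaw 0.005 F [ 0.6 -0.5  0.1] q [ 0.84  0.1  -0.53  1.77  0.05  1.28  0.3 ]
[ 0.974 -0.018  0.16 ] [-0.    -0.    -0.377]
```

Emit:
jog_arm(moves=[0.1,0,0,0,0,-0.05,1,0.25,0,0.02,0,0,-0.12,1,0.4,0,0.04,0,0,-0.18,1,0.55,-0.01,0.06,0,0,-0.24,1,0.7,-0.01,0.08,0,0,-0.3,1,0.83,-0.02,0.12,0,0,-0.36,1,0.94,-0.02,0.15,0,0,-0.38,1,0.97,-0.02,0.16,0,0,-0.38,1])

```text
time: 3.15
position: [0.4803, 0.0921, 0.1504]
tool_rot: [-1.731, -2.621, -0.0]
ft_force: [-0.8, -0.9, 0.6]
grip_width: 1.0
grip_force: 0.0
```

Run:
```python
from h import *
go((.481,.093,.033,.4))
d=snap('top','top1'); im=cv2.imread('pics/top1.png')[138:208,170:280]
cv2.imwrite('pics/crop1.png',np.vstack([cv2.resize(im,(660,420),interpolation=cv2.INTER_CUBIC)]))
snap('scene','scene1')
```

```text
t 3.15 p [0.4803 0.0921 0.1504] yaw 0.404 F [-0.8 -0.9  0.6] q [ 0.54  0.08 -0.81  1.91  0.06  1.18  0.12]
[0.002 0.003 0.391] [-0.    -0.     0.004]
```

View pics/crop1.png

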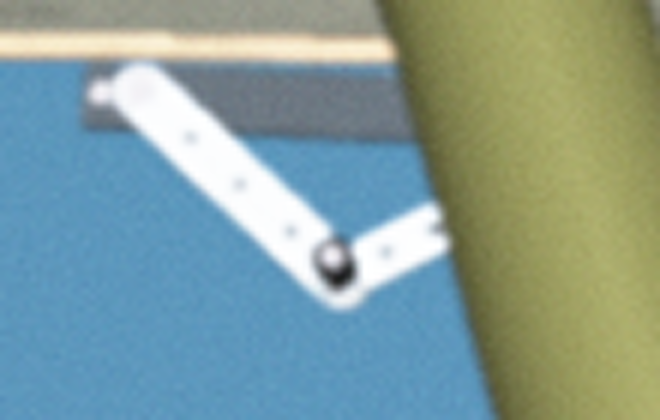

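The arm hides the end knob here and nothing in the fixture has moved. The opening leaves ±30 mm of slack, so I'm descending and gripping.

Emit:
jog_arm(moves=[0,0,0.06,0,0,0,1,0,0,0.15,0,0,0,1,0,0,0.25,0,0,0,1,0,0,0.33,0,0,0,1,0,0,0.38,0,0,0,1,0,0,0.39,0,0,0,1,0,0,0.39,0,0,0,0,0,0,0.39,0,0,0,-0.2], newtons=10)

```text
time: 4.25
position: [0.4819, 0.0896, 0.0344]
tool_rot: [1.736, 2.617, 0.001]
ft_force: [-0.9, -0.0, -0.1]
grip_width: 0.854
grip_force: 0.0
```

Emit:
jog_arm(moves=[0,0,0,0,0,0,-0.3,0,0,0,0,0,0,-0.4,0,0,0,0,0,0,-0.5,0,0,0,0,0,0,-0.6,0,0,0,0,0,0,-0.7,0,0,0,0,0,0,-0.8,0,0,0,0,0,0,-0.8,0,0,0,0,0,0,-0.8], newtons=10)

```text
time: 5.25
position: [0.4811, 0.0896, 0.0335]
tool_rot: [1.736, 2.618, -0.0]
ft_force: [0.2, 0.2, -0.2]
grip_width: 0.25
grip_force: 10.0
```

Run:
```python
from h import *
go()
d=snap('scene','s2'); im=cv2.imread('pics/s2.png')[170:330,120:340]
cv2.imwrite('pics/s2c.png',cv2.resize(im,(770,560),interpolation=cv2.INTER_CUBIC))
```

```text
t 5.25 p [0.4811 0.0896 0.0335] yaw 0.4 F [ 0.2  0.2 -0.2] q [ 0.48  0.25 -0.78  2.02  0.22  0.95 -0.01]
```

View pics/s2c.png

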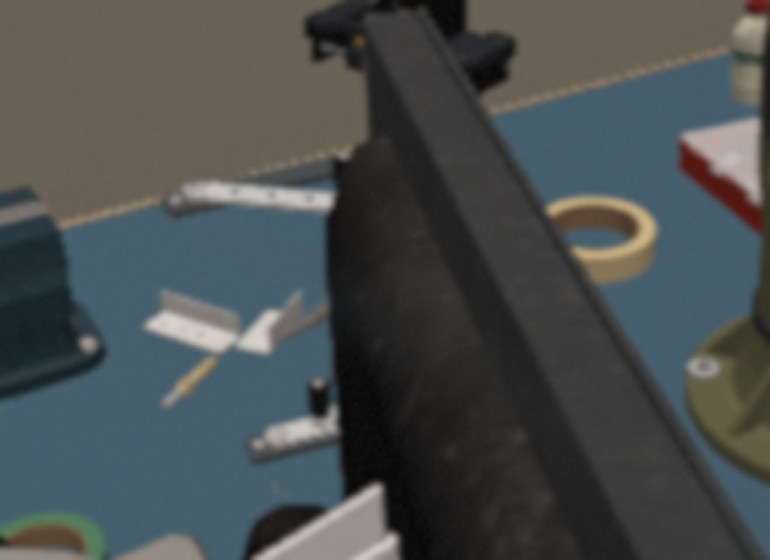

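The grip width of 0.25 × 87 ≈ 22 mm matches the knob, so the end knob is held. The scene view is mostly blocked, with the bar and leaf at about (170–335, 160–210) in the crop. Next is the arc about the elbow.

```bash
cat > arc.py <<'E'
from h import *
import sys
cx,cy,r,ox,oy,z,yaw,a0,a1=map(float,sys.argv[1:])
s=np.linspace(0,1,9)[1:]; s=.5*(s+s*s*(3-2*s))
go(*[(cx+r*np.cos(t)+ox,cy+r*np.sin(t)+oy,z,yaw) for t in a0+(a1-a0)*s])
E
python3 arc.py .4345 .182 .1 .0009 -.0034 .0335 .4 -1.098 -.45
```

```text
t 5.3 p [0.4811 0.0896 0.0335] yaw 0.4 F [ 0.2  0.1 -0.5] q [ 0.48  0.25 -0.78  2.02  0.22  0.95 -0.01]
[0.002 0.018 0.   ] [-0.  0. -0.]
[0.006 0.043 0.   ] [-0.  0. -0.]
[0.014 0.073 0.   ] [-0.  0. -0.]
[0.025 0.104 0.   ] [-0.  0. -0.]
[0.04  0.134 0.   ] [-0.  0. -0.]
[0.055 0.16  0.   ] [-0.  0. -0.]
[0.071 0.181 0.   ] [-0.  0. -0.]
[0.082 0.195 0.   ] [-0.  0. -0.]
```

Emit:
jog_arm(moves=[0.002,0.018,0,0,0,0,-0.8,0.006,0.043,0,0,0,0,-0.8,0.014,0.073,0,0,0,0,-0.8,0.025,0.104,0,0,0,0,-0.8,0.04,0.134,0,0,0,0,-0.8,0.055,0.16,0,0,0,0,-0.8,0.071,0.181,0,0,0,0,-0.8,0.082,0.195,0,0,0,0,-0.8])

```text
time: 6.3
position: [0.5254, 0.1356, 0.0334]
tool_rot: [-1.736, -2.618, 0.0]
ft_force: [-2.7, 0.2, 1.0]
grip_width: 0.247
grip_force: 10.0
```

```bash
python3 arc.py .4345 .182 .1 .0009 -.0034 .0335 .4 -.45 .25
```

```text
t 6.3 p [0.5254 0.1356 0.0334] yaw 0.4 F [-2.7  0.2  1. ] q [ 0.36  0.37 -0.76  1.9   0.3   0.99 -0.14]
[ 0.012  0.014 -0.   ] [-0. -0.  0.]
[ 0.032  0.033 -0.   ] [-0. -0.  0.]
[ 0.058  0.053 -0.   ] [-0. -0.  0.]
[ 0.089  0.072 -0.   ] [-0. -0.  0.]
[ 0.121  0.088 -0.   ] [-0. -0.  0.]
[ 0.153  0.099 -0.   ] [-0. -0.  0.]
[ 0.18   0.106 -0.   ] [-0. -0.  0.]
[ 0.199  0.109 -0.   ] [-0. -0.  0.]
```

Emit:
jog_arm(moves=[0.012,0.012,0,0,0,0,-0.8,0.032,0.03,0,0,0,0,-0.8,0.058,0.05,0,0,0,0,-0.8,0.089,0.068,0,0,0,0,-0.8,0.121,0.084,0,0,0,0,-0.8,0.153,0.095,0,0,0,0,-0.8,0.18,0.102,0,0,0,0,-0.8,0.199,0.104,0,0,0,0,-0.8])

```text
time: 7.3
position: [0.5315, 0.203, 0.0337]
tool_rot: [1.735, 2.618, 0.002]
ft_force: [2.1, -1.0, -1.2]
grip_width: 0.248
grip_force: 10.0
```

```bash
python3 arc.py .4345 .182 .1 .0009 -.0034 .0335 .4 .25 .81
python3 - <<'E'
from h import *
d=snap('top','t3'); im=cv2.imread('pics/t3.png')[138:208,170:280]
cv2.imwrite('pics/t3c.png',cv2.resize(im,None,fx=7,fy=7,interpolation=cv2.INTER_CUBIC))
E
```

```text
t 7.3 p [0.5315 0.203  0.0337] yaw 0.4 F [ 2.1 -1.  -1.2] q [ 0.23  0.43 -0.76  1.84  0.34  1.01 -0.27]
[0.016 0.005 0.001] [0.002 0.    0.   ]
[0.038 0.006 0.001] [0.002 0.    0.   ]
[0.064 0.006 0.001] [0.002 0.    0.   ]
[0.093 0.004 0.001] [0.002 0.    0.   ]
[ 0.121 -0.001  0.001] [0.002 0.    0.   ]
[ 0.147 -0.008  0.001] [0.002 0.    0.   ]
[ 0.168 -0.015  0.   ] [0.002 0.    0.   ]
[ 0.183 -0.021  0.   ] [0.002 0.    0.   ]
```

View pics/t3c.png

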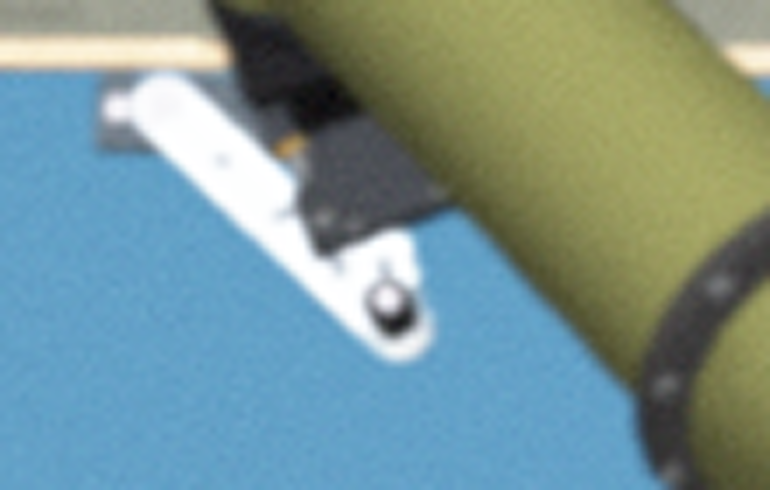

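The elbow knob is still at crop (388,300), so the main leaf hasn't moved. The end leaf has swung up towards the main leaf. I'm continuing to the stop.

Emit:
jog_arm(moves=[0.016,0.005,0,0,0,0,-0.8,0.038,0.006,0,0,0,0,-0.8,0.064,0.006,0,0,0,0,-0.8,0.093,0.004,0,0,0,0,-0.8,0.121,-0.001,0,0,0,0,-0.8,0.147,-0.008,0,0,0,0,-0.8,0.168,-0.015,0,0,0,0,-0.8,0.183,-0.021,0,0,0,0,-0.8])

```text
time: 8.35
position: [0.5034, 0.2508, 0.0336]
tool_rot: [1.736, 2.618, 0.0]
ft_force: [1.4, 0.7, 0.9]
grip_width: 0.247
grip_force: 10.0
```

```bash
python3 arc.py .4345 .182 .1 .0009 -.0034 .0335 .4 .81 .86
```

```text
t 8.35 p [0.5034 0.2508 0.0336] yaw 0.4 F [1.4 0.7 0.9] q [ 0.15  0.42 -0.78  1.85  0.35  1.01 -0.37]
[0.001 0.003 0.   ] [ 0. -0. -0.]
[0.003 0.002 0.   ] [ 0. -0. -0.]
[0.005 0.001 0.   ] [ 0. -0. -0.]
[ 0.007 -0.     0.   ] [ 0. -0. -0.]
[ 0.009 -0.001  0.   ] [ 0. -0. -0.]
[ 0.012 -0.002  0.   ] [ 0. -0. -0.]
[ 0.013 -0.003  0.   ] [ 0. -0. -0.]
[ 0.015 -0.004  0.   ] [ 0. -0. -0.]
```

Emit:
jog_arm(moves=[0.003,0,0,0,0,0,-0.8,0.006,-0.001,0,0,0,0,-0.8,0.009,-0.001,0,0,0,0,-0.8,0.012,-0.002,0,0,0,0,-0.8,0.014,-0.003,0,0,0,0,-0.8,0.015,-0.004,0,0,0,0,-0.8,0.015,-0.004,0,0,0,0,-0.8,0.015,-0.004,0,0,0,0,-0.8])

```text
time: 9.35
position: [0.5024, 0.2519, 0.0335]
tool_rot: [1.737, 2.614, -0.002]
ft_force: [3.4, -5.1, 1.0]
grip_width: 0.246
grip_force: 10.0
```

```bash
python3 arc.py .4345 .182 .1 .0009 -.0034 .0335 .4 .86 .9|sed -n '1p;9p'
python3 - <<'E'
from h import *
d=snap('top','t4'); im=cv2.imread('pics/t4.png')[138:208,170:280]
cv2.imwrite('pics/t4c.png',cv2.resize(im,None,fx=7,fy=7,interpolation=cv2.INTER_CUBIC))
E
```

```text
t 9.35 p [0.5024 0.2519 0.0335] yaw 0.398 F [ 3.4 -5.1  1. ] q [ 0.15  0.42 -0.78  1.85  0.35  1.01 -0.38]
[ 0.022 -0.008 -0.   ] [ 0.001  0.003 -0.002]
```

View pics/t4c.png

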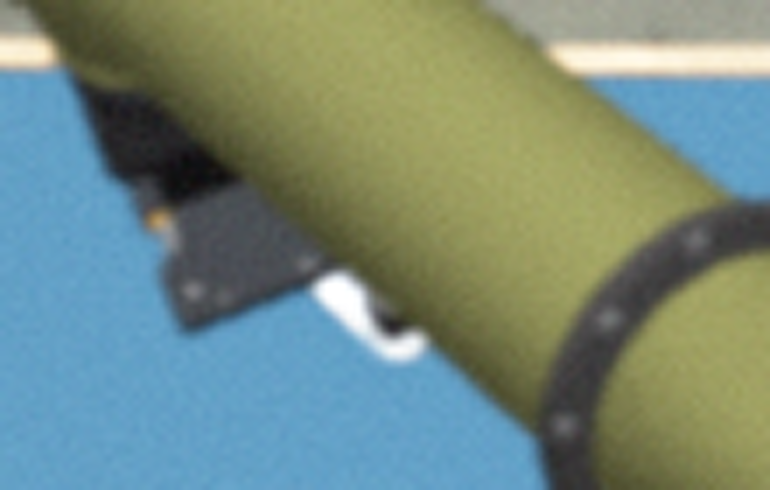

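The pair has reached the stop: 6 N of reaction with almost no motion. The elbow leaf end is still at crop (400,345). Now I'll release, rise and go to the elbow knob.

Emit:
jog_arm(moves=[0.005,-0.001,0,0,0,0,-0.5,0.005,-0.001,0,0,0,0,0,0.005,0,0,0,0,0,0.2,0.005,0,-0.02,0,0,0,0.2,0.005,0,-0.08,0,0,0,0.2,0.005,0,-0.16,0,0,0,0.2,0.005,0,-0.23,0,0,0,0.5,0.005,0,-0.26,0,0,0,1])

```text
time: 10.4
position: [0.5012, 0.256, 0.1137]
tool_rot: [1.735, 2.617, 0.003]
ft_force: [0.1, 0.6, 1.1]
grip_width: 0.743
grip_force: 0.0
```

Run:
```python
from h import *
go((.434,.182,.11,.0),(.434,.182,.0335,.0))
```

```text
t 10.4 p [0.5012 0.256  0.1137] yaw 0.4 F [0.1 0.6 1.1] q [ 0.19  0.32 -0.83  1.78  0.26  1.15 -0.32]
[-0.14  -0.302  0.011] [ 0.003 -0.     0.382]
[-0.14  -0.303  0.266] [ 0.003 -0.     0.382]
```

Emit:
jog_arm(moves=[-0.03,-0.06,0,0,0,0.08,1,-0.07,-0.15,0,0,0,0.18,1,-0.11,-0.24,0,0,0,0.28,1,-0.14,-0.3,0.02,0,0,0.38,1,-0.14,-0.3,0.09,0,0,0.38,1,-0.14,-0.3,0.17,0,0,0.38,1,-0.14,-0.3,0.24,0,0,0.38,1,-0.14,-0.3,0.265,0,0,0.38,1])

```text
time: 11.4
position: [0.4326, 0.1813, 0.0309]
tool_rot: [-2.218, -2.223, 0.003]
ft_force: [0.0, 0.6, -0.2]
grip_width: 0.996
grip_force: 0.0
```

Emit:
jog_arm(moves=[0,0,0,0,0,0,0.5,0,0,0,0,0,0,0,0,0,0,0,0,0,-0.3,0,0,0,0,0,0,-0.5,0,0,0,0,0,0,-0.6,0,0,0,0,0,0,-0.8,0,0,0,0,0,0,-0.8,0,0,0,0,0,0,-0.8], newtons=20)

```text
time: 12.4
position: [0.4333, 0.1815, 0.0319]
tool_rot: [-2.219, -2.223, 0.002]
ft_force: [-1.9, 0.4, 1.5]
grip_width: 0.242
grip_force: 20.0
```

```bash
python3 arc.py .5316 .2841 .14 0 0 .0335 0 -2.33 -1.95
```

```text
t 12.4 p [0.4333 0.1815 0.0319] yaw 0.002 F [-1.9  0.4  1.5] q [ 0.28  0.21 -0.78  2.07  0.18  0.94 -0.6 ]
[-0.007  0.018 -0.005] [-0.001  0.     0.002]
[-0.02   0.034 -0.005] [-0.001  0.     0.002]
[-0.036  0.054 -0.005] [-0.001  0.     0.002]
[-0.051  0.076 -0.005] [-0.001  0.     0.002]
[-0.065  0.1   -0.005] [-0.001  0.     0.002]
[-0.077  0.122 -0.005] [-0.001  0.     0.002]
[-0.086  0.141 -0.005] [-0.001  0.     0.002]
[-0.092  0.155 -0.005] [-0.001  0.     0.002]
```

The elbow knob is gripped (0.24 × 87 ≈ 21 mm). I'm swinging the pair towards home.

Emit:
jog_arm(moves=[-0.01,0.012,0,0,0,0,-0.8,-0.023,0.028,0,0,0,0,-0.8,-0.039,0.049,0,0,0,0,-0.8,-0.054,0.071,0,0,0,0,-0.8,-0.068,0.095,0,0,0,0,-0.8,-0.08,0.117,0,0,0,0,-0.8,-0.089,0.136,0,0,0,0,-0.8,-0.095,0.15,0,0,0,0,-0.8])

```text
time: 13.4
position: [0.4792, 0.1529, 0.0319]
tool_rot: [2.22, 2.223, -0.0]
ft_force: [-3.1, -2.3, 2.4]
grip_width: 0.244
grip_force: 20.0
```

```bash
python3 arc.py .5316 .2841 .14 -.0015 -.001 .0325 0 -1.95 -1.60
```

```text
t 13.4 p [0.4792 0.1529 0.0319] yaw 0.001 F [-3.1 -2.3  2.4] q [ 0.31  0.28 -0.74  1.99  0.23  0.95 -0.54]
[-0.005  0.01  -0.002] [-0.     0.     0.001]
[-0.011  0.028 -0.002] [-0.     0.     0.001]
[-0.017  0.051 -0.002] [-0.     0.     0.001]
[-0.023  0.075 -0.002] [-0.     0.     0.001]
[-0.028  0.1   -0.002] [-0.     0.     0.001]
[-0.031  0.123 -0.002] [-0.     0.     0.001]
[-0.032  0.142 -0.002] [-0.     0.     0.001]
[-0.033  0.156 -0.002] [-0.     0.     0.001]
```

Emit:
jog_arm(moves=[-0.005,0.01,0,0,0,0,-0.8,-0.011,0.028,0,0,0,0,-0.8,-0.017,0.051,0,0,0,0,-0.8,-0.023,0.075,0,0,0,0,-0.8,-0.027,0.1,0,0,0,0,-0.8,-0.029,0.123,0,0,0,0,-0.8,-0.03,0.142,0,0,0,0,-0.8,-0.03,0.156,0,0,0,0,-0.8])

```text
time: 14.4
position: [0.5245, 0.1438, 0.0318]
tool_rot: [-2.219, -2.222, 0.005]
ft_force: [-10.2, -2.9, 9.4]
grip_width: 0.245
grip_force: 20.0
```

Emit:
jog_arm(moves=[0,0.004,0,0,0,0,-0.8,0,0.008,0,0,0,0,-0.8,0,0.012,0,0,0,0,-0.8,0,0.016,0,0,0,0,-0.8,0,0.018,0,0,0,0,-0.8,0,0.02,0,0,0,0,-0.8,0,0.02,0,0,0,0,-0.8,0,0.02,0,0,0,0,-0.8])

```text
time: 15.4
position: [0.5248, 0.1438, 0.0315]
tool_rot: [-2.214, -2.22, 0.02]
ft_force: [-18.8, -3.7, 17.1]
grip_width: 0.246
grip_force: 20.0
```

```bash
python3 -c "
from h import *
go()"
```

```text
t 15.4 p [0.5248 0.1438 0.0315] yaw 0.003 F [-18.8  -3.7  17.1] q [ 0.29  0.37 -0.7   1.88  0.28  1.   -0.53]
```

Firm contact at the home stop (about 19 N). I'm relaxing the push, opening, rising and backing off to look.

Emit:
jog_arm(moves=[0,-0.006,0,0,0,0,-0.8,0,-0.013,0,0,0,0,-0.5,0,-0.015,0,0,0,0,0,0,-0.015,0,0,0,0,0.2,0,-0.015,-0.03,0,0,0,0.2,0,-0.015,-0.12,0,0,0,0.2,0,-0.015,-0.22,0,0,0,0.2,0,-0.015,-0.32,0,0,0,0.2])

```text
time: 16.4
position: [0.5279, 0.1445, 0.1298]
tool_rot: [2.219, 2.223, 0.002]
ft_force: [0.9, 0.4, 0.4]
grip_width: 0.596
grip_force: 0.0
```

Emit:
jog_arm(moves=[-0.08,0,-0.03,0,0,0,0.2,-0.2,0,-0.06,0,0,0,0.2,-0.34,0,-0.08,0,0,0,0.2,-0.48,0,-0.1,0,0,0,0.2,-0.62,0,-0.1,0,0,0,0.2,-0.76,0,-0.1,0,0,0,0.2,-0.87,0,-0.1,0,0,0,0.2,-0.92,0,-0.1,0,0,0,0.2])

```text
time: 17.4
position: [0.5279, -0.1341, 0.1587]
tool_rot: [2.222, 2.219, 0.001]
ft_force: [-0.1, 1.4, -0.3]
grip_width: 0.601
grip_force: 0.0
```

Run:
```python
from h import *
go()
d=snap('top','t5'); im=cv2.imread('pics/t5.png')[138:208,170:280]
cv2.imwrite('pics/t5c.png',cv2.resize(im,None,fx=7,fy=7,interpolation=cv2.INTER_CUBIC))
```

```text
t 17.4 p [ 0.5279 -0.1341  0.1587] yaw -0.001 F [-0.1  1.4 -0.3] q [ 0.72  0.18 -0.57  1.78  0.1   1.21  0.12]
```

View pics/t5c.png

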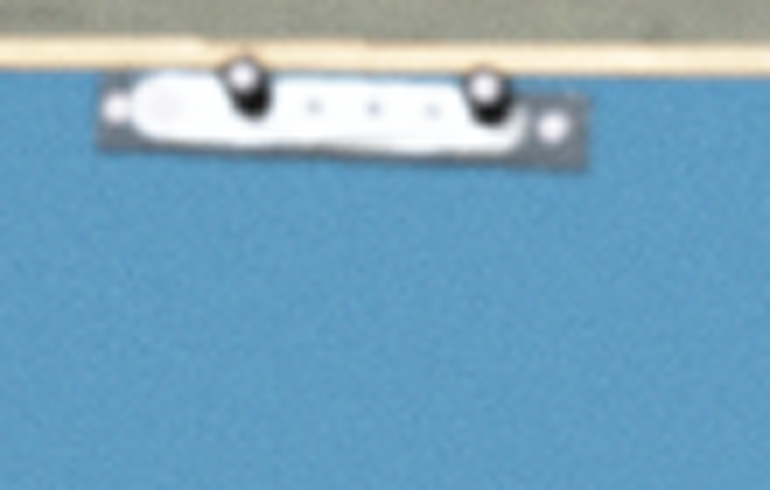

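Both leaves lie in line on the bar, with the elbow knob at crop (487,86) and the end knob at (244,75). I'll do a quick angle check before handing in.

Run:
```python
from h import *
d=ctrl.get_image('top')
P=lambda x,y,z: ray(d,170+x/7-.43,138+y/7-.43,z)[:2]
p=P(165,100,.016);e=P(487,86,.062);k=P(244,75,.062);bl=P(101,112,.008);br=P(587,133,.008)
a=lambda v:np.arctan2(v[1],v[0])
print(e,k,'bar',a(br-bl),'main',a(br-bl)-a(e-p),'tip',a(p-e)-a(k-e),'lat of e, k, p from bar line mm',[float(np.cross((br-bl)/np.linalg.norm(br-bl),q-bl)*1e3) for q in(e,k,p)],'bottle',ray(d,389,181,.07))
```

```text
[0.52481542 0.14360675] [0.52838888 0.24362896] bar -1.6043964213118822 main 0.014412129418036157 tip -0.012300776542489178 lat of e, k, p from bar line mm [2.0775723887416397, 2.2888891392949855, 4.104877710164327] bottle [ 0.43500144 -0.28474514  0.07      ]<stdin>:6: DeprecationWarning: Arrays of 2-dimensional vectors are deprecated. Use arrays of 3-dimensional vectors instead. (deprecated in NumPy 2.0)
```

Both angles are zero within measuring error (about 0.01 rad), so I'm handing in.

```bash
python3 -c "
from bench import ctrl
print(ctrl.close_job())"
```

```text
the job is handed in; nothing more can be done
None
```

The job is handed in: I folded the end leaf back to its stop first, then swung the pair home over the mounting bar (both angles measure 0 within about 0.015 rad); the arm is released, and the robot did not go near the bottle except to pass well above it.

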